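Rock the scoop-front tub to tip its rolls onto the sheet pan

ROBOT

A 6-joint arm with a two-finger parallel gripper is mounted at the origin on the work surface. World frame = base frame: x ahead of the robot, y to its left, z up, the work surface at z = 0. Lengths are in mm, angles in rad, forces in N, time in s.
With the tool pointing down it reaches from about 325 to 925 mm from the base axis. Payload 3.1 kg.
Tool frame: the origin (TCP) lies midway between the tips of the shut fingers; the grasp point (between the pads) lies 19 mm behind it; z points along the fingers, y is the line along which they close (so a half turn about z gives the same grasp; the last joint's range is limited). The gripper opens to 85 mm and grips with 20 to 120 N. Pads are 22 mm wide; open, the fingers measure 114 mm over their backs; the gripper's body (76 mm by 85 mm) begins 54 mm behind the grasp point. The pads swing forward as they close: fully open they stand 13 mm farther back than shut.
Start: joints at [1.073, 0.217, 1.613, -0, 1.311, -0.112], TCP at [235.171, 579.08, 231.3] pointing down, gripper open.
Joint ranges: [-2.75, 2.75], [-0.78, 2.1], [0.31, 2.55], [-1.13, 4.27], [0.13, 2.63], [-2.58, 2.58]. Speed limits (rad/s): [2.79, 2.79, 3.14, 3.14, 3.14, 3.14].

INTERFACE

Orientations are given as [roll, pitch, yaw] about the fixed x, y, z axes, in that order (R = Rz(yaw) Ry(pitch) Rx(roll)).
In Python, from cell import arm gives the robot as it stands. Calls block until the motion is done:
- arm.move_pose(position, orientation): joint-space move of the TCP to a pose.
- arm.move_straight(position, max_speed=150, attitude=None, contact_N=None): straight line of the TCP; attitude=None keeps the orientation; max_speed is the mean speed in mm/s. With contact_N (N) it stops when the force on the tool has changed by that much, and returns True; else False.
- arm.move_j(angles): joint-space move.
- arm.let_go() and arm.gripper_close(force=None): open the fingers fully, or close them until they stop; force is the grip in N (None keeps the last).
- arm.hold(seconds).
- arm.ik(position, orientation): joint angles nearest the present ones, or None.
- arm.camera(name): name is "scene" or "top" or "wrist"; returns a dict with "image" (400x640x3 uint8, blue, green, red), "K" (3x3 intrinsics, pixels), "k1" (the pictures are not rectified: a ray, as slopes to the right and down, at radius r is drawn at 1 + k1 r^2 times it, then the intrinsics apply), "rvec" (rotation vector, rad) and "tvec" (3), from world to camera coordinates, as OpenCV has them. Camera axes: x right, y down, z forward; pixel columns grow to the right and rows downward; lengths in mm; the calibration is good to about 2 mm. A picture is of the moment at which its call begins. There is no depth.
A pose or a line that the arm cannot do raises arm.MotionError and nothing moves.
- arm.job_done(): hands the job in; it is judged then, once.
Trained networks look in a picture, given as the dict that the camera call returned (one of the last four; its "shot" number tells which), for a name from the list of things; names that differ only in an ending like _2 or _b are one class to them, and where a whole thing is asked for, a point or a joint stands for the part that bears it (a point fixed in the world has none). Each returns a list of dicts, best first, with "conf" (0 to 1); they miss things now and then, are a little off and sometimes report something else, mostly with a low value. They report only what shows in the picture. A call takes as long as a camera call. They do not tell look-alikes from the thing itself.
- arm.find_in(picture, query): "position" ([row, column] in pixels, amid what is visible of it).
- arm.cut_out(picture, query): "pixels" (400x640 bool, what is visible of it) and "position" ([row, column] in pixels, amid what is visible of it).
Readings, each from a call of its own:
- arm.get_clock(): time.
- arm.get_joint_pos(): joint angles.
- arm.get_dq(): joint speeds.
- arm.get_joint_torque(): joint torques, N m.
- arm.get_tcp_pos(): TCP position.
- arm.get_ee_rot(): TCP orientation.
- arm.get_force(): force on the tool from outside, world axes, zero at the start.
- arm.get_wrist_torque(): the same for the moment, N m.
- arm.get_finger_gap(): finger opening in mm.
- arm.get_grasp_force(): force on a finger pad.
Only numpy, scipy, OpenCV 4.12 (cv2) and the standard library are available. Lean on these libraries where they do the work, as an engineer would, in place of code of your own. Each camera call takes 0.05 s, during which the arm holds its last target. There are 200 camera calls.

TASK

Tip the two bread rolls out of the heavy scoop-front steel tub and into the sheet pan in front of it, without touching the rolls with the gripper. Do not lift the tub: take it by its rear handle and rock it forward on its front base edge, which stays on the wooden riser. Then rock it back, leave it standing upright where it was, and let go.

Things in the scene. Friction and masses are not known exactly. Their poses are not given: they have to be found in the camera images.
- tub: Loose steel tub, 0.6-1.1 kg, on a fixed riser 60 mm high. Origin: middle of its front base edge (150 long, along y; the edge it rocks on); x runs back to the handle, z up. Base 110 deep, walls 100 high. Open ramp front rises 34 deg to a lip at x -75, z 50. Rock it top towards -x by 60 to 65 deg (not over 70): the rolls roll out. Past 45 deg it falls by itself. A bin with upright front is not it.
- tub_grip (a point): Grasp point on the tub's rear handle, in the tub's frame at x 143, y 0, z 90. The handle is a flat steel loop in the tub's x-z plane, 14 thick in y; its top strap runs from x 110 (rear wall) to 172, z 80 to 100. Pinch it from above, fingers either side in y; it can pivot about y between the fingers. Axes as the tub's.
- pan: Fixed aluminium sheet pan on the table, in front of the riser, on the robot's side. 180 (x) by 500 (y), rim 20 high, walls and floor 4 thick. Origin at the centre of its underside, z up.
- roll_1: Loose round bread roll, 54 across and 48 high, about 50 g, lying in the tub at the start. Origin at the centre of its underside (it turns with the roll as it rolls).
- roll_2: Second bread roll, the same as the first, lying beside it in the tub. Origin at the centre of its underside.
Mind the look-alikes: they are no part of the job. What is shaped like the roll_1 but blue or purple is not meant. What is shaped like the roll_2 but pink is not meant.

How it is judged (in metres and radians):
On the way, in this order (a step that is already met when the one before it is completed fails the run):
1. the tub is rocked forward by more than 23 degrees with both rolls still in it (angle between tub's own z axis and vertical above 0.4 rad and height (world z) of each of roll_1, roll_2 above 0.06 m).
2. both rolls are down in the pan (height (world z) of each of roll_1, roll_2 below 0.06 m and x of roll_1 in the frame of pan between -0.09 and 0.09 m and x of roll_2 in the frame of pan between -0.09 and 0.09 m), for 0.2 s.
At the end, for the whole second after the job is handed in: Both rolls lie at rest within the pan's rim, and the tub stands still and upright (within 5 degrees) on the riser, its front base edge within 30 mm of where it was at the start (all of step 2 and y of roll_1 in the frame of pan between -0.25 and 0.25 m and y of roll_2 in the frame of pan between -0.25 and 0.25 m and linear speed of each of roll_1, roll_2 below 0.06 m/s and angle between tub's own z axis and vertical below 0.09 rad and height (world z) of tub between 0.05 and 0.07 m and distance of tub from where it was at the start of the episode below 0.03 m and linear speed of tub below 0.03 m/s); the robot touches nothing.
It fails at once if the tub's front base edge is lifted more than 25 mm off the riser (height (world z) of tub above 0.085 m).
It fails at once if the fingers touch a roll (contact force between the fingers and roll_1 above 0.5 N or contact force between the fingers and roll_2 above 0.5 N).
It also fails if it takes over 54 s, if anything falls off the work surface, if the arm or the gripper's body presses on something with over 40 N, if the wrist force passes 120 N, or if a joint passes its speed limit or range.

## Working session

There is one attempt and no reset: what is moved stays moved. The work goes in short steps, each a Python script; the robot and the scene stay as the last script left them, time stands still between calls to the robot, and variables do not carry over. Pictures are saved under pics/ and viewed, at most 14 in all, crops included, and the job is handed in when it is done.

```bash
mkdir -p pics; ls; cat > h.py <<'E'
import numpy as np, cv2
from cell import arm
def und(c,px):
    u=np.array(px,float); K=np.array(c["K"])
    d=np.array([(u[1]-K[0,2])/K[0,0],(u[0]-K[1,2])/K[1,1]]); s=d.copy()
    for _ in range(30): s=d/(1+c["k1"]*(s@s))
    return s
def ray(c,px):
    R=cv2.Rodrigues(np.array(c["rvec"],float))[0]; t=np.array(c["tvec"],float).ravel()
    s=und(c,px); v=R.T@np.array([s[0],s[1],1]); return -R.T@t, v/np.linalg.norm(v)
def at_z(c,px,z):
    o,v=ray(c,px); return o+v*(z-o[2])/v[2]
def proj(c,P):
    P=np.atleast_2d(np.array(P,float)); K=np.array(c["K"],float)
    R=cv2.Rodrigues(np.array(c["rvec"],float))[0]; t=np.array(c["tvec"],float).ravel()
    q=P@R.T+t; s=q[:,:2]/q[:,2:]; s=s*(1+c["k1"]*(s**2).sum(1,keepdims=True))
    return np.c_[s[:,1]*K[1,1]+K[1,2], s[:,0]*K[0,0]+K[0,2]]
E
python3 - <<'E'
from h import *
for n in ("scene","top"):
    c=arm.camera(n); cv2.imwrite(f"pics/{n}0.png",c["image"])
    print(n,ray(c,(200,320)))
    for q in ("tub","tub_grip","pan","roll_1"):
        for d in arm.cut_out(c,q): print(q,round(d["conf"],2),np.round(d["position"]),d["pixels"].sum())
        for d in arm.find_in(c,q): print(' f',q,round(d["conf"],2),np.round(d["position"]))
E
```

```text
pics
scene (array([1137.5643501 , -207.57575937,  927.60304234]), array([-0.57623742,  0.10987735, -0.80986258]))
tub 0.65 [195. 286.] 6514
 f tub 0.77 [197. 288.]
tub_grip 0.83 [199. 288.] 6442
 f tub_grip 0.81 [198. 290.]
pan 0.63 [150. 327.] 5889
 f pan 0.65 [148. 329.]
roll_1 0.89 [321. 235.] 632
roll_1 0.87 [200. 309.] 368
roll_1 0.75 [212. 270.] 158
roll_1 0.61 [315. 335.] 603
roll_1 0.6 [323. 281.] 565
 f roll_1 0.9 [203. 309.]
 f roll_1 0.86 [324. 281.]
 f roll_1 0.6 [315. 332.]
 f roll_1 0.5 [210. 267.]
top (array([ 522.05464069, -105.28979037,  785.07968392]), array([ 0.05907136,  0.00610228, -0.99823511]))
tub 0.63 [227. 354.] 7999
 f tub 0.69 [226. 354.]
tub_grip 0.65 [225. 352.] 8359
pan 0.83 [298. 283.] 18553
 f pan 0.91 [296. 284.]
roll_1 0.91 [195. 369.] 586
roll_1 0.85 [205. 330.] 599
roll_1 0.72 [109. 410.] 529
roll_1 0.67 [106. 366.] 464
roll_1 0.61 [106. 321.] 519
 f roll_1 0.82 [109. 408.]
 f roll_1 0.82 [105. 369.]
 f roll_1 0.78 [206. 331.]
 f roll_1 0.6 [196. 367.]
 f roll_1 0.57 [106. 322.]
```

View pics/scene0.png

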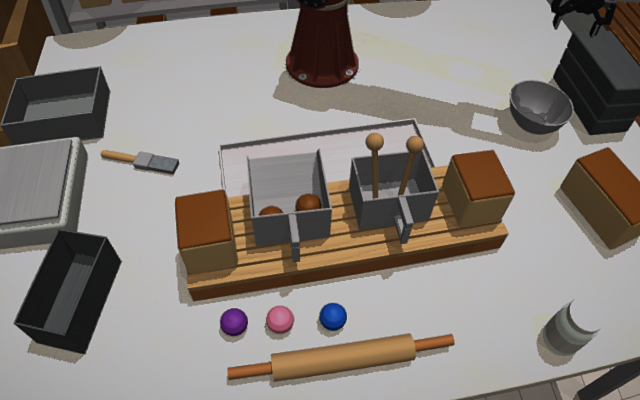

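View pics/top0.png

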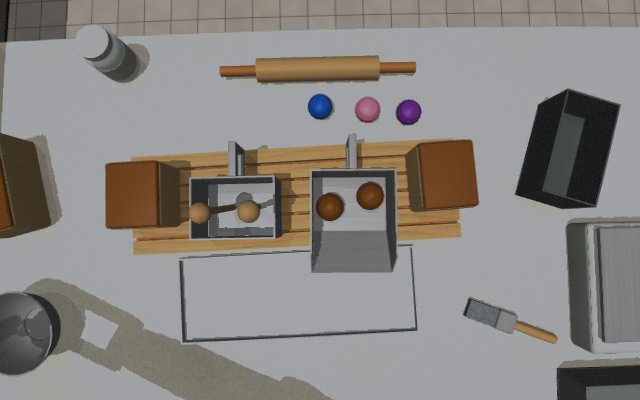

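Candidates: the tub is at top (220,353) or bin (208,233). I choose the one at (220,353), because it has the ramp front and holds two brown rolls. The bin has an upright front and holds spoons. For the rolls, the brown ones are at (195,369) and (205,330), and the blue, pink and purple balls at (106,321), (109,367) and (111,408) are decoys. Next I fit the pose and check it in a close crop.

```bash
cat >> h.py <<'E'
W=75
PTS=np.array([[110,W,100],[110,-W,100],[-75,W,50],[-75,-W,50],[172,7,100],[172,-7,100],[110,7,100],[110,-7,100],[0,W,100],[0,-W,100],[0,W,0],[0,-W,0],[110,W,0],[110,-W,0],[172,0,80]],float)
def tw(p,P,z=60):
    c,s=np.cos(p[2]),np.sin(p[2]); P=np.atleast_2d(P)
    return np.c_[p[0]+c*P[:,0]-s*P[:,1],p[1]+s*P[:,0]+c*P[:,1],P[:,2]+z]
E
python3 - <<'E'
from h import *
from scipy.optimize import least_squares
c=arm.camera("top")
# observed pixels (row,col): rear top corners (left=+y), lip corners, handle end
obs=np.array([[170,310.5],[169,396.5],[271,311],[272,393],[135,349],[135,356]])
f=lambda p:(proj(c,tw(p,PTS[:6]))-obs).ravel()
r=least_squares(f,[550,-130,0]); print(r.x,np.round(f(r.x).reshape(-1,2),1).tolist())
out=[]
for n,(a,b,h,w) in {"top":(120,290,170,130),"scene":(140,220,140,130)}.items():
    c=arm.camera(n); im=cv2.resize(c["image"][a:a+h,b:b+w],None,fx=3,fy=3,interpolation=cv2.INTER_CUBIC)
    for q in proj(c,tw(r.x,PTS)): cv2.circle(im,(int((q[1]-b+.5)*3),int((q[0]-a+.5)*3)),3,(0,255,0),1)
    out.append(cv2.copyMakeBorder(im,0,510-im.shape[0],0,5,cv2.BORDER_CONSTANT))
cv2.imwrite("pics/crop1.png",np.hstack(out))
E
```

```text
[ 5.01443595e+02 -1.58562247e+02 -1.28957766e-02] [[-0.5, -0.5], [-0.0, 0.0], [2.0, 0.2], [0.7, -0.3], [-1.0, -0.2], [-1.1, 0.8]]
```

View pics/crop1.png

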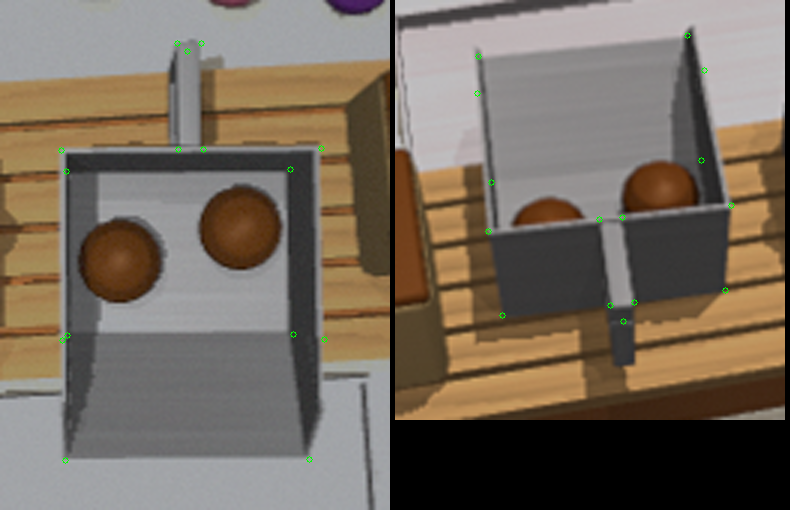

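The crop confirms the choice: two brown rolls, a ramp front, and a model fit within about 1 px. Handle strap is at about (150,352). I'll go over high, clear of the spoons, and check from near.

```bash
python3 - <<'E'
from h import *
t=arm.camera("top"); s=arm.camera("scene")
for a,b in (((211,248),(145,415)),((213,200),(142,375)),((211,248),(142,375)),((213,200),(145,415))):
    o,v=ray(t,a); p,w=ray(s,b)
    k=np.linalg.lstsq(np.c_[v,-w],p-o,rcond=None)[0]; A=o+k[0]*v;B=p+k[1]*w
    print(np.round((A+B)/2),np.linalg.norm(A-B).round())
q=np.pi
print(arm.get_ee_rot())
x,y=501.4+143-2,-159.5
for z in (450,260,131):
    for yw in (0,q,-q/1): print(z,yw,arm.ik([x,y,z],[q,0,yw]))
for th in (30,62): 
    a=np.radians(th)+np.arctan2(90,143); print(arm.ik([501.4+169*np.cos(a),y,60+169*np.sin(a)-19],[q,0,0]))
for P in ((250,180),(340,184),(248,410),(329,415)): print(np.round(at_z(t,P,20)))
print(arm.get_clock())
E
```

```text
[548.  42. 240.] 71.0
[538.  38. 259.] 69.0
[539.   5. 248.] 1.0
[538.  85. 227.] 0.0
[ 3.14157335e+00 -1.38953582e-05  2.75582297e+00]
450 0 [-3.49319926e-01  2.15876837e-01  1.21647882e+00 -4.44089210e-16
  1.70923700e+00  1.22147640e+00]
450 3.141592653589793 [-0.34931993  0.21587684  1.21647882  0.          1.709237   -1.92011625]
450 -3.141592653589793 [-0.34931993  0.21587684  1.21647882  0.          1.709237   -1.92011625]
260 0 [-3.49319926e-01  2.73393781e-01  1.49094557e+00 -4.44089210e-16
  1.37725330e+00  1.22147640e+00]
260 3.141592653589793 [-0.34931993  0.27339378  1.49094557  0.          1.3772533  -1.92011625]
260 -3.141592653589793 [-0.34931993  0.27339378  1.49094557  0.          1.3772533  -1.92011625]
131 0 [-3.49319926e-01  3.87631222e-01  1.59535057e+00 -4.44089210e-16
  1.15861086e+00  1.22147640e+00]
131 3.141592653589793 [-0.34931993  0.38763122  1.59535057  0.          1.15861086 -1.92011625]
131 -3.141592653589793 [-0.34931993  0.38763122  1.59535057  0.          1.15861086 -1.92011625]
[-3.84837844e-01  2.05278302e-01  1.70653326e+00 -4.44089210e-16
  1.22978109e+00  1.18595848e+00]
[-4.51754415e-01  1.76847838e-04  1.89284345e+00 -4.44089210e-16
  1.24857236e+00  1.11904191e+00]
[466. 198.  20.]
[278. 190.  20.]
[ 463. -287.   20.]
[ 296. -293.   20.]
1.15
```

```bash
python3 - <<'E'
from h import *
q=np.pi; R=[q,0,0]
arm.move_straight([235,579,430],max_speed=300)
arm.move_pose([642.4,-159.5,430],R)
arm.move_straight([642.4,-159.5,240],max_speed=200)
c=arm.camera("wrist"); im=c["image"].copy()
p=[501.4,-158.6,-.0129]
for r in proj(c,tw(p,PTS)): 
    if abs(r).max()<2000: cv2.circle(im,(int(r[1]),int(r[0])),4,(0,255,0),1)
cv2.imwrite("pics/w1.png",im); print(arm.get_clock(),arm.get_tcp_pos())
E
```

```text
6.0667 [ 643.66533034 -159.89886866  242.37935862]
```

View pics/w1.png

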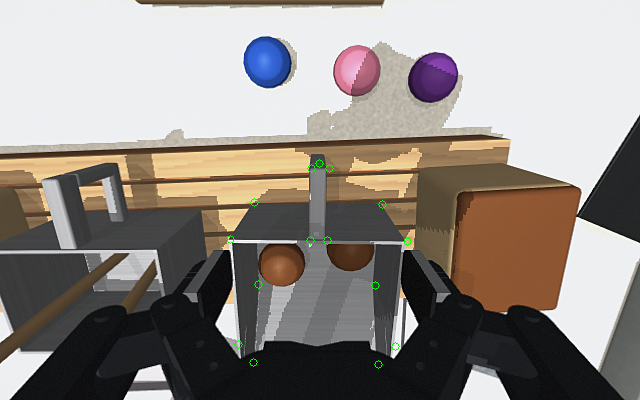

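The wrist view shows the handle strap (rows 155–241, cols 310–326) midway between the fingers, within about 2 px of the model. Now I grasp.

```bash
python3 - <<'E'
from h import *
h=arm.move_straight([645,-159.5,131],max_speed=80,contact_N=8)
print(h,arm.get_tcp_pos(),arm.get_force())
if not h:
    arm.gripper_close(60); arm.hold(.3)
    print(arm.get_finger_gap(),arm.get_grasp_force(),arm.get_tcp_pos(),arm.get_force())
c=arm.camera("scene"); im=cv2.resize(c["image"][120:280,200:440],None,fx=3,fy=3)
cv2.imwrite("pics/g1.png",im); print(arm.get_clock())
E
```

```text
False [ 645.58443146 -159.70535373  131.89693486] [-0.42127479 -0.41968924  0.23538859]
12.938773769074858 59.34378147125244 [ 645.21729211 -159.59436138  131.20399398] [ 1.24966484 -0.33304561 -0.47479609]
8.5833
```

View pics/g1.png

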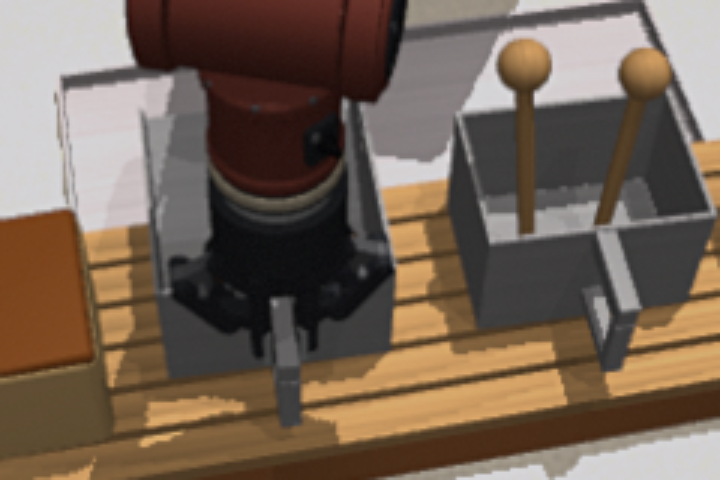

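The grasp holds: gap 13 mm on the strap at 59 N. Now I rock it in steps and watch the forces.

```bash
cat >> h.py <<'E'
EX=502.0; GX,GZ=645.2-EX,90.2; RR=np.hypot(GX,GZ); A0=np.arctan2(GZ,GX); Y=-159.6
def rock(th,sp,R=None):
    a=A0+np.radians(th)
    arm.move_straight([EX+RR*np.cos(a),Y,60+RR*np.sin(a)-19],max_speed=sp)
E
python3 - <<'E'
from h import *
for th in (8,16,24,29):
    rock(th,50); f=arm.get_force(); print(th,np.round(f,1),round(arm.get_finger_gap(),1),np.round(arm.get_tcp_pos(),1))
    if np.linalg.norm(f)>50: print("STOP");break
c=arm.camera("top"); im=cv2.resize(c["image"][120:320,250:450],None,fx=2.5,fy=2.5)
d=arm.camera("scene"); im2=cv2.resize(d["image"][100:300,200:320],None,fx=2.5,fy=2.5)
cv2.imwrite("pics/r1.png",np.hstack([im,im2])); print(arm.get_clock())
for k in arm.cut_out(c,"roll_1"): print(k["conf"],k["position"])
E
```

```text
8 [-1.7 -0.4 -7.5] 13.0 [ 629.9 -159.3  149.3]
16 [ 0.3  0.7 -5.6] 12.7 [ 615.3 -159.8  168.1]
24 [ 1.1 -1.1 -4.6] 12.6 [ 596.  -159.7  182.1]
29 [-0.4 -1.1 -6. ] 13.1 [ 582.5 -159.4  189.1]
11.0
0.71 [242.4, 374.0]
0.58 [238.5, 336.7]
0.58 [106.2, 315.5]
```

View pics/r1.png

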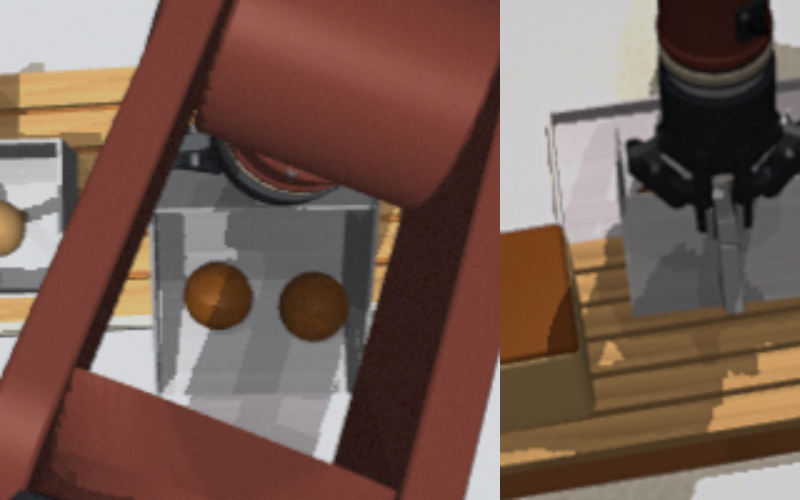

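At 29° both rolls are still in the tub, resting against the ramp at (238,337) and (242,374). Forces are low, so I continue slowly to 62°.

```bash
python3 - <<'E'
from h import *
for th in (34,39,44,49,54,58,62):
    rock(th,25); f=arm.get_force(); print(th,np.round(f,1),round(arm.get_finger_gap(),1),np.round(arm.get_tcp_pos(),1))
    if np.linalg.norm(f)>50: print("STOP");break
arm.hold(1)
c=arm.camera("top"); im=cv2.resize(c["image"][120:360,220:450],None,fx=2,fy=2)
d=arm.camera("scene"); im2=cv2.resize(d["image"][80:320,200:370],None,fx=2,fy=2)
cv2.imwrite("pics/r2.png",np.hstack([im,im2])); print(arm.get_clock())
for k in arm.cut_out(c,"roll_1"): print(k["conf"],k["position"],at_z(c,k["position"],28))
E
```

```text
34 [ 0.7 -0.2 -9.6] 13.2 [ 570.3 -159.6  195.9]
39 [-0.9  0.7 -9.9] 13.4 [ 556.6 -159.6  201.4]
44 [ 0.6 -0.6 -9.8] 13.2 [ 542.5 -159.6  205.5]
49 [ -0.6   0.2 -10.5] 13.2 [ 528.  -159.6  208.4]
54 [ 0.9 -0.6 -9.4] 13.1 [ 513.3 -159.6  210. ]
58 [-0.  -0.8 -8.4] 13.1 [ 501.5 -159.7  210.3]
62 [  0.7   0.  -10.6] 13.5 [ 489.7 -159.7  209.9]
17.1083
0.97 [106.8, 321.4] [ 765.53197007 -107.20055171   28.        ]
0.84 [110.2, 409.2] [ 754.36803688 -293.45537255   28.        ]
```

View pics/r2.png

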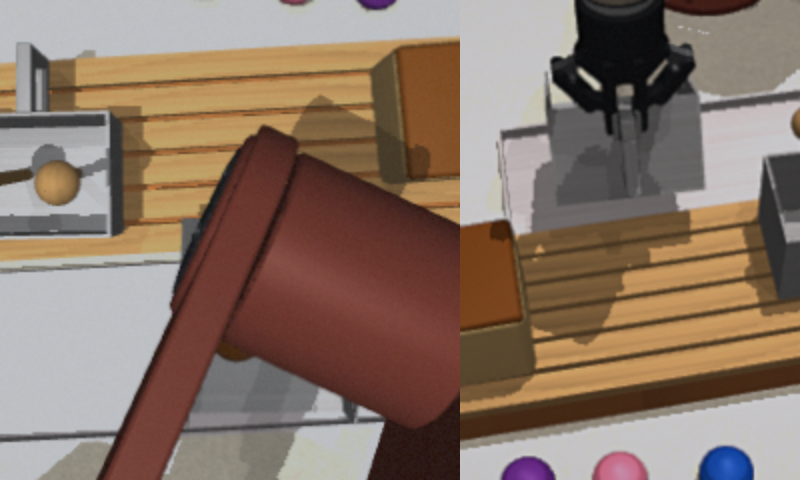

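The scene view shows the tub tipped over the pan. One roll peeks out at top (≈293,338), which would put it in the pan beyond the lip, and the arm hides the other. The vertical load equals the whole tub weight, so I check by easing down a few mm whether the edge is slightly lifted, then go to 64°.

```bash
python3 - <<'E'
from h import *
c=arm.camera("top"); print(at_z(c,(293,338),28), np.array(arm.get_wrist_torque()).round(2))
p0=np.array(arm.get_tcp_pos())
for dz in (1.5,3,4.5,6):
    arm.move_straight([489.2,Y,209.7-dz],max_speed=20); arm.hold(.15)
    f=arm.get_force(); print(dz,np.round(f,1),np.array(arm.get_wrist_torque()).round(2))
    if f[2]>-6: break
d=arm.camera("scene"); im=d["image"].copy()
th=np.radians(62); C,S=np.cos(th),np.sin(th)
P=PTS@np.array([[C,0,-S],[0,1,0],[S,0,C]]).T   # top towards -x
P=np.c_[PTS[:,0]*C-PTS[:,2]*S,PTS[:,1],PTS[:,0]*S+PTS[:,2]*C]
b=cv2.resize(im[80:280,200:370],None,fx=3,fy=3)
for r in proj(d,tw([501.4,-158.6,-.0129],P)): cv2.circle(b,(int((r[1]-199.5)*3),int((r[0]-79.5)*3)),4,(0,255,0),1)
cv2.imwrite("pics/r3.png",b); print(arm.get_clock())
E
```

```text
[ 374.04936681 -134.37884594   28.        ] [-0.   -0.53 -0.01]
1.5 [ 0.1 -0.3 -9.7] [ 0.02 -0.57 -0.03]
3 [-0.6 -0.2 -8.6] [ 0.05 -0.55 -0.01]
4.5 [ 0.  -0.5 -9.9] [ 0.01 -0.55  0.05]
6 [ -0.6   0.6 -10. ] [ 0.03 -0.52  0.03]
18.8583
```

View pics/r3.png

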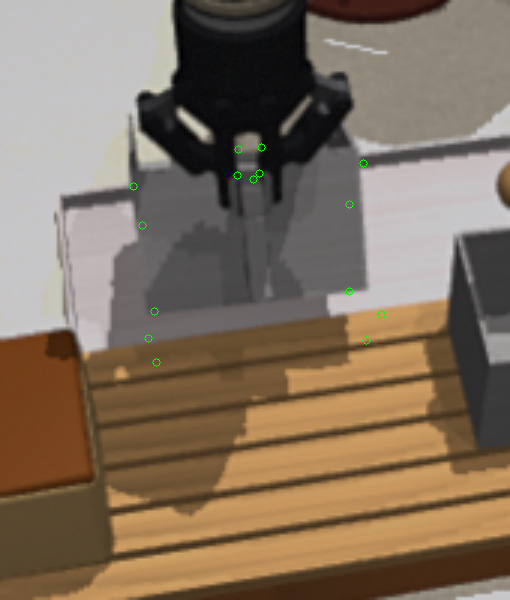

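The overlay shows that past about 30° the handle did not pivot in the fingers. The tub was carried forward at a near-constant tilt, with its edge raised. I estimate the real tilt and check whether the tool can tilt with it.

```bash
cat >> h.py <<'E'
def rot(th,P):
    C,S=np.cos(np.radians(th)),np.sin(np.radians(th)); P=np.atleast_2d(np.array(P,float))
    return np.c_[P[:,0]*C-P[:,2]*S,P[:,1],P[:,0]*S+P[:,2]*C]
def hang(th,g):  # tub points when grip at world g with tilt th
    return g+rot(th,PTS-[GX,-0.,GZ])
E
python3 - <<'E'
from h import *
d=arm.camera("scene"); b=cv2.resize(d["image"][80:280,200:370],None,fx=3,fy=3)
g=np.array(arm.get_tcp_pos())+[0,0,19]
for th in (26,29,32,35,38):
    E=g-rot(th,[GX,0,GZ])[0]; r=proj(d,hang(th,g)[[12,13,0,1]]); print(th,np.round(E),np.round((r-[80,200])*3).astype(int).tolist())
for R in ([np.pi,a,0] for a in (-.6,-.35,.35,.6)): 
    print(R[1],cv2.Rodrigues,None) if 0 else None
from scipy.spatial.transform import Rotation as Ro
for pit in (-.6,.6):
    z=Ro.from_euler('xyz',[np.pi,pit,0]).as_matrix()[:,2]; print(pit,z.round(2))
s=-1 if Ro.from_euler('xyz',[np.pi,.6,0]).as_matrix()[0,2]<0 else 1
for rel in (30,35,40): # tool tilt
    rr=s*np.radians(rel); zt=Ro.from_euler('xyz',[np.pi,rr,0]).as_matrix()[:,2]
    a=A0+np.radians(63); G=np.array([EX+RR*np.cos(a),Y,60+RR*np.sin(a)])
    print(rel,zt.round(2),arm.ik(list(G+19*zt),[np.pi,rr,0]))
E
```

```text
26 [ 400. -160.   79.] [[276, 365], [301, 144], [137, 357], [161, 126]]
29 [ 408. -160.   74.] [[281, 366], [306, 145], [139, 357], [164, 127]]
32 [ 416. -160.   70.] [[286, 367], [311, 145], [142, 357], [166, 127]]
35 [ 424. -160.   67.] [[291, 368], [316, 146], [144, 357], [169, 127]]
38 [ 432. -160.   63.] [[295, 370], [320, 146], [147, 357], [171, 128]]
-0.6 [ 0.56 -0.   -0.83]
0.6 [-0.56 -0.   -0.83]
30 [ 0.5  -0.   -0.87] [-0.62021814 -0.28364961  2.21648298  0.41156242  0.81312744  0.72542134]
35 [ 0.57 -0.   -0.82] [-0.65466347 -0.3174952   2.26807325  0.53291017  0.75795224  0.604773  ]
40 [ 0.64 -0.   -0.77] [-0.69041565 -0.34520205  2.31826254  0.67553177  0.71372689  0.46200537]
```

The tub hangs at about 35°, with its edge at about (423, z 67), under the 85 limit. I carry it back to the riser spot and set the edge down. From there I tilt the tool together with the tub.

```bash
python3 - <<'E'
from h import *
a=A0+np.radians(35); G=np.array([EX+RR*np.cos(a),Y,60+RR*np.sin(a)-19])
arm.move_straight(list(G+[0,0,6]),max_speed=60); print(np.round(arm.get_force(),1))
for dz in (3,0,-2,-4):
    arm.move_straight(list(G+[0,0,dz]),max_speed=25); arm.hold(.1); f=arm.get_force(); print(dz,np.round(f,1),np.array(arm.get_wrist_torque()).round(2))
    if f[2]>-5: break
d=arm.camera("scene"); b=cv2.resize(d["image"][80:280,200:370],None,fx=2.5,fy=2.5)
g=np.array(arm.get_tcp_pos())+[0,0,19]; print(g)
for th,col in ((31,(0,0,255)),(35,(0,255,0))):
  for r in proj(d,hang(th,g)): cv2.circle(b,(int((r[1]-199.5)*2.5),int((r[0]-79.5)*2.5)),3,col,1)
c=arm.camera("top"); im=cv2.resize(c["image"][160:340,270:420],None,fx=2.5,fy=2.5)
for r in proj(c,hang(35,g)): cv2.circle(im,(int((r[1]-269.5)*2.5),int((r[0]-159.5)*2.5)),3,(0,255,0),1)
im=cv2.copyMakeBorder(im,0,b.shape[0]-im.shape[0],0,0,cv2.BORDER_CONSTANT)
cv2.imwrite("pics/r4.png",np.hstack([b[:, :410],im])); print(arm.get_clock())
for k in arm.cut_out(c,"roll_1"): print(k["conf"],k["position"])
E
```

```text
[ -0.2  -0.5 -10.3]
3 [-0.1  0.6 -9.6] [ 0.01 -0.48  0.04]
0 [  0.2  -0.1 -10.2] [-0.   -0.48 -0.01]
-2 [-0.3  0.8 -8.8] [ 0.01 -0.48  0.05]
-4 [ 1.9  0.  -8.1] [-0.05 -0.58  0.08]
[ 568.1013687  -159.77107177  212.6237966 ]
21.9
0.96 [105.8, 319.5]
0.88 [105.5, 411.0]
0.85 [243.4, 338.4]
0.62 [241.1, 370.0]
0.51 [95.8, 369.3]
```

View pics/r4.png

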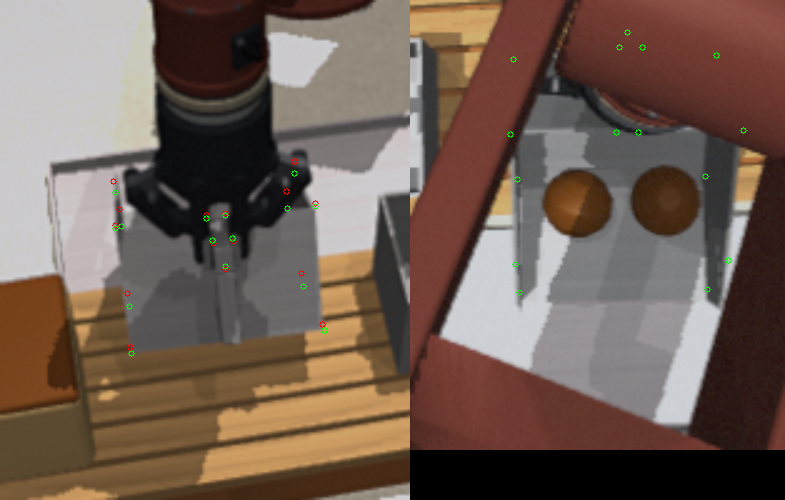

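35° fits in the scene view, both rolls are still in the tub (top (243,338) and (241,370)), and the edge has just touched the riser. Now I rotate the tool and tub together about the front edge.

```bash
cat >> h.py <<'E'
from scipy.spatial.transform import Rotation as Ro
T0=35.; P0=np.array([502.5,56.6]); G0=np.array([568.1,212.6])
def rigid(th,sp,dz=0,dx=0,tilt=None):   # tub tilt th deg, tool tilted along with it
    d=th-T0; q=np.radians(d); v=G0-P0
    g=P0+[v[0]*np.cos(q)-v[1]*np.sin(q), v[0]*np.sin(q)+v[1]*np.cos(q)]
    R=[np.pi,-np.radians(d if tilt is None else tilt),0]; z=Ro.from_euler('xyz',R).as_matrix()[:,2]
    t=np.array([g[0]+dx,Y,g[1]+dz])+19*z
    arm.move_straight(list(t),max_speed=sp,attitude=R)
E
python3 - <<'E'
from h import *
for th in (39,43,47,51,55,59,62):
    rigid(th,20,dz=-1); f=arm.get_force(); print(th,np.round(f,1),np.array(arm.get_wrist_torque()).round(2),round(arm.get_clock(),1))
    if np.linalg.norm(f)>40: print("STOP");break
arm.hold(.5)
d=arm.camera("scene"); b=cv2.resize(d["image"][80:280,200:370],None,fx=2.5,fy=2.5)
tcp=np.array(arm.get_tcp_pos()); z=Ro.from_euler('xyz',arm.get_ee_rot()).as_matrix()[:,2]; g=tcp-19*z; print(g)
for r in proj(d,hang(th,g)): cv2.circle(b,(int((r[1]-199.5)*2.5),int((r[0]-79.5)*2.5)),3,(0,255,0),1)
c=arm.camera("top"); im=cv2.resize(c["image"][160:360,270:420],None,fx=2.5,fy=2.5)
for r in proj(c,hang(th,g)): cv2.circle(im,(int((r[1]-269.5)*2.5),int((r[0]-159.5)*2.5)),3,(0,255,0),1)
cv2.imwrite("pics/r5.png",np.hstack([b[:,:410],im])); print(arm.get_clock())
for k in arm.cut_out(c,"roll_1")+arm.cut_out(d,"roll_1"): print(k["conf"],k["position"])
E
```

```text
39 [ 2.8  0.6 -0.3] [ 0.06 -0.54  0.01] 22.6
43 [3.4 1.  5.8] [ 0.31 -0.42  0.02] 23.3
47 [2.9 0.5 9.9] [ 0.49 -0.21  0.03] 24.0
51 [ 0.5 -0.5 14. ] [ 0.6  -0.11  0.05] 24.6
55 [ 0.4  0.3 17.7] [ 0.79 -0.3  -0.01] 25.3
59 [ 0.8  1.1 20.6] [ 0.94 -0.64  0.11] 26.0
62 [ 0.9  1.2 22.7] [ 1.14 -0.97  0.15] 26.6
[ 495.79538162 -162.20026469  234.51525616]
27.1667
0.84 [316.5, 328.4]
0.84 [107.5, 367.0]
0.82 [105.9, 321.4]
0.75 [110.1, 410.4]
0.61 [314.4, 333.5]
0.56 [320.0, 233.8]
```

View pics/r5.png

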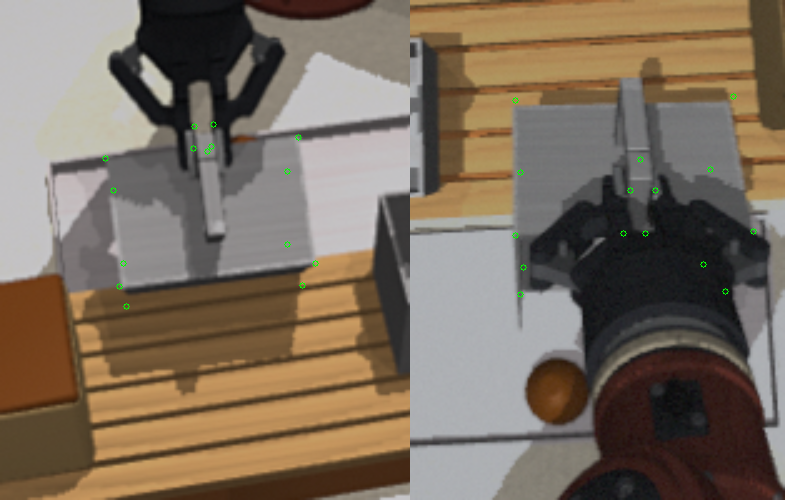

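One roll is in the pan at top (316,328), and the arm hides the other in this view. I hold briefly at 64°, then rock back rigidly to 35°, where the tub's inside and the pan can be seen.

```bash
python3 - <<'E'
from h import *
c=arm.camera("top"); w=at_z(c,(316.5,328.4),28); d=arm.camera("scene"); print("roll",w,"in scene",proj(d,w))
rigid(64,20,dz=0); arm.hold(.3)
for th in (56,48,42):
    rigid(th,35,dz=0); f=arm.get_force(); print(th,np.round(f,1),np.array(arm.get_wrist_torque()).round(2),round(arm.get_clock(),1))
    if np.linalg.norm(f)>50: print("STOP");break
for n in ("top","scene"):
    c=arm.camera(n); cv2.imwrite(f"pics/n_{n}.png",c["image"])
    for k in arm.cut_out(c,"roll_1"): print(n,round(k["conf"],2),np.round(k["position"]),at_z(c,k["position"],28).round(),c["image"][tuple(np.int32(k["position"]))])
for t,a in ((0,0),(-5,0),(-15,0),(-25,0),(-35,0)):
    q=np.radians(T0+t-T0); v=G0-P0; g=P0+[v[0]*np.cos(q)-v[1]*np.sin(q), v[0]*np.sin(q)+v[1]*np.cos(q)]
    R=[np.pi,-q,0]; z=Ro.from_euler('xyz',R).as_matrix()[:,2]; print(t,g,arm.ik(list(np.array([g[0],Y,g[1]])+19*z),R))
E
```

```text
roll [ 326.3762864  -113.69875615   28.        ] in scene [[144.05530376 297.04090508]]
56 [ 3.4 -0.1 11.8] [ 0.51 -1.21 -0.1 ] 28.8
48 [ 5.  -1.7  5. ] [-0.26 -1.08 -0.03] 29.6
42 [ 0.8 -1.2 -1.8] [-0.5  -0.54  0.08] 30.2
top 0.9 [107. 367.] [ 763. -204.   28.] [172 141 197]
top 0.81 [105. 322.] [ 769. -109.   28.] [188  88  33]
top 0.73 [108. 409.] [ 760. -292.   28.] [151  55 116]
top 0.71 [306. 367.] [ 347. -194.   28.] [27 50 79]
top 0.67 [316. 331.] [ 327. -118.   28.] [25 50 82]
scene 0.94 [322. 234.] [ 755. -291.   28.] [153  60 123]
scene 0.77 [322. 279.] [ 766. -206.   28.] [155 127 200]
scene 0.63 [143. 301.] [ 324. -103.   28.] [15 40 75]
scene 0.58 [313. 331.] [ 764. -106.   28.] [184  86  37]
scene 0.55 [157. 251.] [ 351. -226.   28.] [ 86  92 106]
0 [568.1 212.6] [-3.92782224e-01  1.78066239e-01  1.73222071e+00 -4.44089210e-16
  1.23130570e+00  1.17801410e+00]
-5 [581.44666806 206.28895618] [-0.36926376  0.26093856  1.64776294 -0.03252557  1.31443195  1.21106415]
-15 [606.24050524 190.30589954] [-0.33085724  0.42833953  1.47828595 -0.08450051  1.48347013  1.25783245]
-25 [627.88223966 170.26025681] [-0.30165712  0.59722051  1.30832787 -0.12633569  1.65427505  1.28534363]
-35 [645.71429818 146.76110468] [-0.27961407  0.76699326  1.13815138 -0.16431422  1.82550509  1.29803323]
```

Both rolls are in the pan, at (347,-194) and (327,-118). Now I rock back down to upright, tilting the tool along.

```bash
python3 - <<'E'
from h import *
for th in (34,26,18,12,8,5,3,1,-1):
    rigid(th,35 if th>10 else 20,dz=2*(T0-th)/T0); f=arm.get_force(); print(th,np.round(f,1),np.array(arm.get_wrist_torque()).round(2),round(arm.get_clock(),1))
    if np.linalg.norm(f)>50 or (th<9 and f[2]>6): print("STOP");break
c=arm.camera("top"); d=arm.camera("scene")
t=c["image"][120:300,280:420]; s=d["image"][100:280,200:370]
b=np.hstack([cv2.resize(i,None,fx=2.5,fy=2.5) for i in (t,s)])
for cc,o,sh in ((c,(120,280),0),(d,(100,200),350)):
    for r in proj(cc,tw([501.4,-158.6,-.0129],PTS)): cv2.circle(b,(int((r[1]-o[1]+.5)*2.5)+sh,int((r[0]-o[0]+.5)*2.5)),3,(0,255,0),1)
cv2.imwrite("pics/b1.png",b)
E
```

```text
34 [ 0.   0.  -8.5] [-0.02 -0.44  0.05] 31.2
26 [-0.1 -0.5 -8.3] [-0.   -0.81 -0.05] 31.9
18 [ 0.1  0.1 -8.6] [ 0.02 -1.16 -0.01] 32.7
12 [-0.9 -0.5 -8. ] [-0.02 -1.19  0.  ] 33.3
8 [ 0.9  0.4 -6. ] [-0.07 -1.08  0.01] 33.9
5 [ 1.3 -1.1 -5.2] [-0.1  -1.16  0.08] 34.5
3 [ 0.8 -0.  -5. ] [-0.04 -1.14  0.04] 34.9
1 [-1.8  0.7  2.4] [ 0.14 -0.34 -0.03] 35.3
-1 [-0.4  1.  12. ] [ 0.22  0.75 -0.13] 35.7
STOP
```

View pics/b1.png

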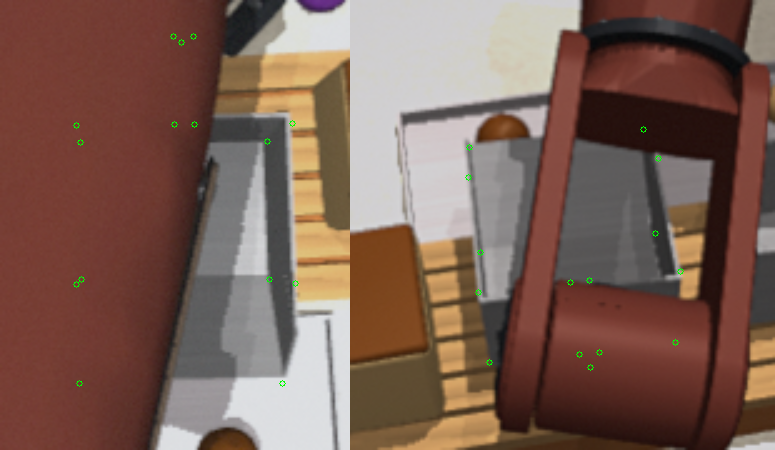

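The tub is flat, and its edge has shifted only about 5 mm. I release and retreat along the tool axis.

```bash
python3 - <<'E'
from h import *
rigid(0.5,20,dz=2); print(arm.get_force())
arm.let_go()
R=arm.get_ee_rot(); z=Ro.from_euler('xyz',R).as_matrix()[:,2]; p=np.array(arm.get_tcp_pos())
arm.move_straight(list(p-110*z),max_speed=100)
p=np.array(arm.get_tcp_pos()); arm.move_straight([p[0],p[1],350],max_speed=150)
arm.move_pose([450,-480,350],[np.pi,0,0]); arm.hold(.3)
c=arm.camera("top"); d=arm.camera("scene")
b=np.hstack([cv2.resize(i,None,fx=2,fy=2) for i in (c["image"][130:350,250:440],d["image"][90:310,190:390])])
for cc,o,sh in ((c,(130,250),0),(d,(90,190),380)):
    for r in proj(cc,tw([501.4,-158.6,-.0129],PTS)): cv2.circle(b,(int((r[1]-o[1]+.5)*2)+sh,int((r[0]-o[0]+.5)*2)),3,(0,255,0),1)
cv2.imwrite("pics/e1.png",b); print(arm.get_clock(),arm.get_tcp_pos())
for k in arm.cut_out(c,"roll_1"): print(round(k["conf"],2),at_z(c,k["position"],28).round())
E
```

```text
[0.03869001 1.20802616 6.86266445]
41.0 [ 450.50088065 -479.73348249  349.8332049 ]
0.98 [ 757. -295.   28.]
0.93 [ 769. -111.   28.]
0.92 [ 766. -206.   28.]
0.73 [ 327. -117.   28.]
0.71 [ 348. -197.   28.]
```

View pics/e1.png

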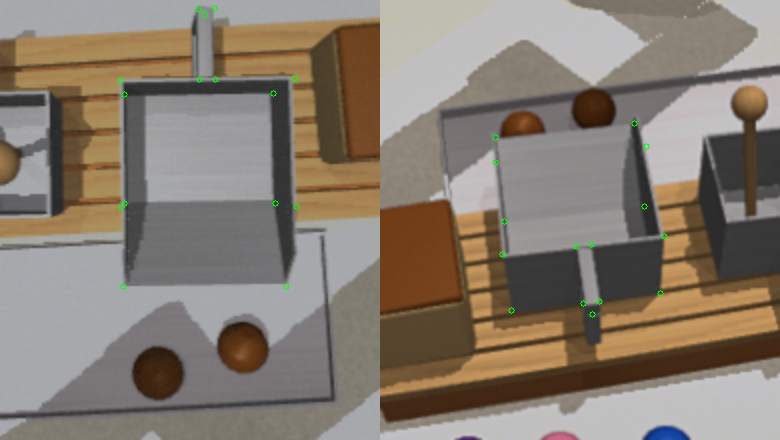

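The tub stands upright within about 3 mm of where it started. Both rolls lie in the pan and the arm is clear.

```bash
python3 -c "
from cell import arm
print(arm.job_done())"
```

```text
the job is handed in; nothing more can be done
None
```

I handed the job in at about 41 s, and no verdict came back: both rolls lie in the pan and the tub stands upright, released, within a few mm of its start, but on the first tip the handle did not pivot, so its front edge briefly came an estimated 10–15 mm off the riser (limit 25 mm) before I set it back and tipped it again.

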